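# Find the fuller sugar shaker and hold it over the mixing bowl

### The arm

A 7-joint arm with a two-finger parallel gripper is mounted at the origin on the work surface. World frame = base frame: x ahead of the robot, y to its left, z up, the work surface at z = 0. Lengths are in m, angles in rad, forces in N, time in s.
With the tool pointing down it reaches from about 0.4 to 0.85 m from the base axis. Payload 10.4 kg.
Tool frame: the origin (TCP) lies on the centre line of the jaws, within the pads' length; the fingertips stand 11 mm ahead of it and the grasp point (between the pads) lies 8 mm behind it (tip_reach is the distance from the TCP to the fingertips, in m); z points along the fingers, y is the line along which they close (so a half turn about z gives the same grasp; the last joint's range is limited). The gripper opens to 85 mm and grips with 20 to 120 N. Pads are 22 mm wide; open, the fingers measure 114 mm over their backs; the gripper's body (76 mm by 85 mm) begins 54 mm behind the grasp point. The pads swing forward as they close: fully open they stand 13 mm farther back than shut.
Start: joints at [-1.251, 0.332, -0.065, 1.46, 0.022, 1.35, -0.088], TCP at [0.21, 0.589, 0.242] pointing down, gripper open.
Joint ranges: [-2.6, 2.6], [-0.5, 2.12], [-1.47, 1.34], [0.16, 2.42], [-1.27, 4.41], [0.06, 2.06], [-2.6, 2.6]. Speed limits (rad/s): [2.22, 2.22, 2.79, 2.79, 3.14, 3.14, 3.14].

### API

Orientations are given as a unit quaternion [x, y, z, w].
In Python, from workcell import get_obs, camera, hand_in, tip_reach gives the robot as it stands. The module is installed in compiled form; this text tells all that it offers.
- The arm moves only by the tool move_arm, never from a script. Its argument "plan" is a list of rows, each an object with "delta_pos": the shift along the tool's x, y, z in normalised numbers (1 is 600 mm), a list of three; "turn": the turn, a rotation vector about the tool's x, y, z in parts of the range, where 1.0 means 4 rad, a list of three; "fingers": the closure, from 0 (fully open) to 1 (shut). A call has 1 to 12 rows; each row is the pose to reach, as a shift and turn from the pose commanded when the call began, along the tool's axes at that moment; what a row does not reach only later rows make up. A row lasts 1/8 s, in which the tool goes at most 62.5 mm and 10.7 degrees, less where a joint would pass 70% of its speed; a pose out of reach is approached as far as the arm can. No shift or turn number may pass 1 either way. A call with a gripper value outside its range is refused whole. The fingers move at their own pace and stop on an object; "force" is the grip in N (left out, the last holds). Time passes only in rows, so rows that repeat a pose let the fingers close. It gives the time, the measured TCP pose, the force, the opening and the grip force at its end, in the units of the state.
- get_obs(): the state, without advancing time (a new reading comes with each control period).
- camera(name): name is "scene" or "side" or "wrist"; returns a dict with "color" (384x512x3 uint8, red, green, blue), "range_z" (384x512 float32, m along the optical axis (not along the pixel's ray), 0 where there is no reading), "fx", "fy", "cx", "cy" (pixels), "k1" (the pictures are not rectified: a ray, as slopes to the right and down, at radius r is drawn at 1 + k1 r^2 times it, then the intrinsics apply), "R" (3x3) and "t" (3): a world point X has camera coordinates R X + t; the wrist camera has in their place "tool_from_camera" (4x4, takes a point from camera to tool coordinates, whose origin is the TCP and whose axes are the flange's). Camera axes: x right, y down, z forward; pixel columns grow to the right and rows downward; lengths in m; the calibration is good to about 2 mm. A picture is of the moment at which its call begins: read the wrist's pose just before it.
- hand_in(): hands the job in; it is judged then, once.
The state is a dict: "clock": time; "joint_pos": joint angles; "joint_velocities": joint speeds; "tau": joint torques, N m; "position": TCP position; "ee_rot": TCP orientation; "ft_force": force on the tool from outside, world axes, zero at the start; "torque": the same for the moment, N m; "grip_width": opening from 0.0 (shut) to 1.0 (fully open); "grasp_force": force on a finger pad.
Only numpy, scipy, OpenCV 4.12 (cv2) and the standard library are available. Lean on these libraries where they do the work, as an engineer would, in place of code of your own. Each camera call takes 0.05 s, during which the arm holds its last target. There are 200 camera calls.

### The job

Get ready to sugar the mix: first take the ring-shaped splash guard off the bowl by its wooden tab and hang it over the upright wooden post so that it lies level on the post's collar, and let go of it. Then lift each of the two identical sugar shakers in turn to feel which is heavier, leave the lighter one standing upright on the counter, and finish while holding the heavier one still and upright over the middle of the bowl, a few centimetres above the rim and touching nothing but the gripper. Do not shove the bowl away or disturb the other things on the counter.

Things in the scene. Friction and masses are not known exactly. Their poses are not given: they have to be found in the camera images.
- guard: Splash guard: flat steel ring plate, 130 mm outside, 50 mm hole, 5 mm thick, about 0.12 kg, lying loose on the bowl's rim at the start. Origin: centre of the hole at the underside, z up. An upright wooden grip tab stands on it, centred 52 mm from the hole's centre along its own -x: 10 mm thick along x, 40 mm wide along y, its top 46 mm above the origin (41 mm above the plate).
- bowl: White ceramic mixing bowl, 110 mm across the rim, 60 mm high, 0.6 kg, standing loose on the counter. Origin: centre of its underside, z up.
- post: Fixed upright wooden stand: foot disc 110 mm diameter and 12 mm high; collar 68 mm diameter with its flat top 50 mm above the counter; above it a 20 mm diameter post with a tapered end, top 95 mm above the counter. Origin: centre of its underside, z up. A guard hung on it has its origin 50 mm above the counter; any yaw will do.
- shaker_1: One of two identical-looking upright metal sugar shakers with domed tops: straight cylinder 46 mm diameter up to 104 mm, dome above it, 116 mm high in all. Origin: centre of its underside, z up. One is fuller: each weighs between 0.15 and 0.45 kg and they differ by at least 100 g. The contents can shift by a millimetre or two. Neither the name nor the place tells which is heavier.
- shaker_2: One of two identical-looking upright metal sugar shakers with domed tops: straight cylinder 46 mm diameter up to 104 mm, dome above it, 116 mm high in all. Origin: centre of its underside, z up. One is fuller: each weighs between 0.15 and 0.45 kg and they differ by at least 100 g. The contents can shift by a millimetre or two. Neither the name nor the place tells which is heavier.
- table: The fixed white counter top in front of the robot that all this stands on (the sink unit on the left is a separate piece), its top at z = 0. A shaker standing on it presses on it with its weight: the lighter with under 2.3 N, the heavier with over 3.2 N.
- mug: Brown mug, 76 mm across, 85 mm high, to be left alone. Origin: centre of its underside.
- tumbler: Clear glass tumbler, 64 mm across, 90 mm high, to be left alone. Origin: centre of its underside.
- jar: Amber glass jar with a steel lid, 60 mm across, 85 mm high, to be left alone. Origin: centre of its underside.
- mill: Dark wooden pepper mill, waisted, 52 mm across, 160 mm high, to be left alone. Origin: centre of its underside.
- spoon: Wooden spoon, 240 mm long, lying flat beyond the work area, to be left alone. Origin: middle of its underside, x along it.
- brush: Flat pastry brush, 200 mm long, lying flat beside the dish rack, to be left alone. Origin: middle of its underside, x along it.
There are look-alikes about, which are no part of the job. What is shaped like the bowl but blue is not meant.

How it is judged:
On the way, in this order (a step that is already met when the one before it is completed fails the run):
1. the splash guard lies level on the post's collar, let go (horizontal distance between guard and post below 0.018 m and z of guard in the frame of post between 0.045 and 0.056 m and angle between guard's own z axis and vertical below 0.12 rad and contact force between guard and the fingers below 0.1 N and linear speed of guard below 0.03 m/s), for 0.2 s.
2. the lighter shaker too has been lifted clear of the counter in the gripper, the heavier standing on it (((height (world z) of shaker_1 above 0.015 m and contact force between shaker_1 and the fingers above 0.5 N and contact force between shaker_2 and table above 2.7 N) or (height (world z) of shaker_2 above 0.015 m and contact force between shaker_2 and the fingers above 0.5 N and contact force between shaker_1 and table above 2.7 N))), for 0.2 s.
At the end, for the whole second after the job is handed in: Heavier shaker held still, upright (0.2 rad), within 35 mm of the bowl's axis, foot 8 to 150 mm above the rim, touching only the gripper; lighter one upright on the counter; guard level on the collar, within 18 mm of the post's axis; both released; bowl upright, moved under 50 mm (all of step 1 and ((horizontal distance between shaker_1 and bowl below 0.035 m and height (world z) of shaker_1 between 0.068 and 0.21 m and angle between shaker_1's own z axis and vertical below 0.2 rad and linear speed of each of shaker_1, shaker_2 below 0.03 m/s and contact force between shaker_1 and the fingers above 1 N and contact force between shaker_1 and bowl below 0.1 N and contact force between shaker_1 and shaker_2 below 0.1 N and angle between shaker_2's own z axis and vertical below 0.12 rad and height (world z) of shaker_2 between -0.005 and 0.008 m and contact force between shaker_2 and the fingers below 0.1 N and contact force between shaker_2 and table between 1 and 2.7 N) or (horizontal distance between shaker_2 and bowl below 0.035 m and height (world z) of shaker_2 between 0.068 and 0.21 m and angle between shaker_2's own z axis and vertical below 0.2 rad and linear speed of each of shaker_2, shaker_1 below 0.03 m/s and contact force between shaker_2 and the fingers above 1 N and contact force between shaker_2 and bowl below 0.1 N and contact force between shaker_2 and shaker_1 below 0.1 N and angle between shaker_1's own z axis and vertical below 0.12 rad and height (world z) of shaker_1 between -0.005 and 0.008 m and contact force between shaker_1 and the fingers below 0.1 N and contact force between shaker_1 and table between 1 and 2.7 N)) and height (world z) of bowl below 0.008 m and angle between bowl's own z axis and vertical below 0.1 rad and distance of bowl from where it was at the start of the episode below 0.05 m); the arm keeps its last pose, push and grip.
It fails at once if the bowl is shoved more than 50 mm (distance of bowl from where it was at the start of the episode above 0.05 m).
It fails at once if another thing on the counter is shoved more than 40 mm or tipped over (distance of any of mug, tumbler, jar, mill, spoon, brush from where it was at the start of the episode above 0.04 m or angle between any of mug, tumbler, jar, mill's own z axis and vertical above 0.5 rad).
It also fails if it takes over 72 s, if anything falls off the work surface, if the arm or the gripper's body presses on something with over 40 N, if the wrist force passes 120 N, or if a joint passes its speed limit or range.

## Working session

There is one attempt and no reset: what is moved stays moved. The work goes in short steps, Python scripts to look and compute and a tool call to move; the robot and the scene stay as the last step left them, time stands still between calls to the robot, and variables do not carry over. Pictures are saved under pics/ and viewed, at most 10 in all, crops included, and the job is handed in when it is done.

Besides the shell and the picture viewer there is one more tool, called after "Request:" as name(argument=value, ...), one argument or row to a line, values as JSON. move_arm: Moves the arm, as the interface text tells. Its arguments: {"type":"object","properties":{"plan":{"type":"array","items":{"type":"object","properties":{"delta_pos":{"type":"array","items":{"type":"number"}},"turn":{"type":"array","items":{"type":"number"}},"fingers":{"type":"number"}}}},"force":{"type":"number"}},"required":["plan"]}

```bash
mkdir -p pics; cat > h.py <<'E'
import numpy as np, cv2
from scipy.spatial.transform import Rotation as Ro
from workcell import get_obs, camera, hand_in, tip_reach
def snap(name):
    o=get_obs(); c=camera(name)
    if 'R' not in c:
        T=np.array(c['tool_from_camera']); Rt=Ro.from_quat(o['ee_rot']).as_matrix()
        c['Rwc']=Rt@T[:3,:3]; c['twc']=Rt@T[:3,3]+np.array(o['position'])
    else:
        R=np.array(c['R']); c['Rwc']=R.T; c['twc']=-R.T@np.array(c['t'])
    return c
def cloud(c):
    H,W=c['range_z'].shape; v,u=np.mgrid[:H,:W]
    K=np.array([[c['fx'],0,c['cx']],[0,c['fy'],c['cy']],[0,0,1.]])
    p=cv2.undistortPoints(np.stack([u,v],-1).reshape(-1,1,2).astype(np.float64),K,np.array([c['k1'],0,0,0.])).reshape(H,W,2)
    z=c['range_z'][...,None]
    P=np.concatenate([p*z,z],-1)@c['Rwc'].T+c['twc']
    P[c['range_z']==0]=np.nan
    return P
E
python3 - <<'E'
from h import *
import pickle
for n in('scene','side','wrist'):
    c=snap(n); pickle.dump(c,open(n+'.pkl','wb')); cv2.imwrite(f'pics/{n}0.png',c['color'][...,::-1])
    print(n,c['twc'].round(3),c['Rwc'][:,2].round(2))
o=get_obs();print(o,tip_reach)
E
```

```text
scene [ 1.343 -0.036  0.711] [-0.76 -0.   -0.65]
side [0.456 0.618 0.891] [ 0.1  -0.64 -0.77]
wrist [0.139 0.614 0.373] [ 0.28 -0.1  -0.95]
{'clock': 0.15, 'joint_pos': array([-1.25056843,  0.33273194, -0.06469719,  1.46075249,  0.02161692,
        1.34989649, -0.08850628]), 'joint_velocities': array([-0.00042156, -0.00276902, -0.00030274, -0.00414117,  0.0002383 ,
        0.00079694, -0.00042688]), 'tau': array([ 8.31612924e-04, -6.25825739e+01,  4.92916885e-02, -3.91850388e+01,
        1.63490960e-02,  7.53770582e-03, -2.51451451e-05]), 'position': array([0.21000926, 0.5883702 , 0.24169346]), 'ee_rot': array([ 1.70569913e-01,  9.85345425e-01, -5.42749825e-04, -6.12825581e-05]), 'ft_force': array([ 0.2805436 , -0.46748356,  0.54225615]), 'torque': array([ 0.01524158, -0.02352582, -0.03429455]), 'grasp_force': 0.0, 'grip_width': 0.9999917126697548} 0.011
```

View pics/scene0.png

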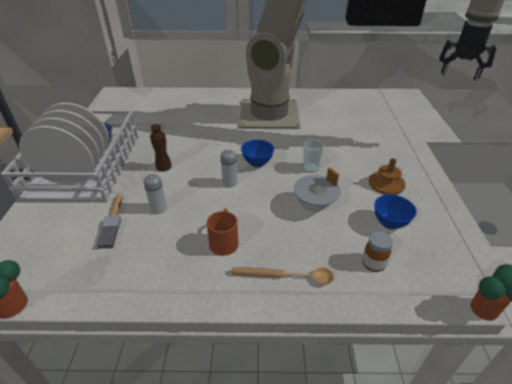

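View pics/side0.png

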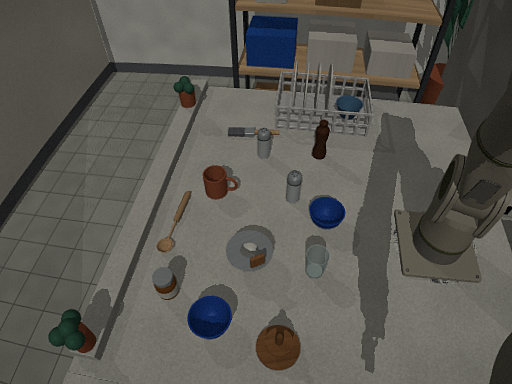

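The scene picture shows the white bowl with the ring guard at (318,190) and its tab at (333,177). Blue look-alike bowls are at (258,153) and (395,212); neither is meant, since the white one carries the guard. The post is at (388,178), the shakers at (229,168) and (155,193), and the tumbler at (313,155), close to the tab. In the side picture the guard is at (250,248), the tab at (257,258) and the post at (278,345). The shakers there are at (294,186) and (264,142).

```bash
python3 - <<'E'
from h import *
import pickle
from scipy.optimize import least_squares
def fit(p,r=None):
    f=lambda q:np.hypot(p[:,0]-q[0],p[:,1]-q[1])-(q[2] if r is None else r)
    m=p[:,:2].mean(0); s=least_squares(f,[*m,.03][:3 if r is None else 2],loss='soft_l1',f_scale=.002); return s.x.round(4)
big=[]
for n,px in (('scene',dict(guard=(318,192,40),post=(388,178,30),s1=(229,168,24),s2=(155,193,25),tumb=(313,155,18),blueA=(258,153,22),blueB=(395,212,28),mill=(161,148,25))),
             ('side',dict(guard=(250,248,36),post=(278,345,36),s1=(294,186,22),s2=(264,142,20),tumb=(316,262,20),blueA=(327,213,24),blueB=(210,317,30),mill=(320,140,22)))):
    c=pickle.load(open(n+'.pkl','rb')); P=cloud(c); H,W,_=P.shape; v,u=np.mgrid[:H,:W]
    for k,(a,b,r) in px.items():
        p=P[(abs(u-a)<r)&(abs(v-b)<r)]; p=p[~np.isnan(p[:,0])]; q=p[(p[:,2]>.01)&(p[:,2]<.2)]
        print(n,k,len(q),'min',q.min(0).round(3),'max',q.max(0).round(3),end=' ')
        if k=='guard':
            pl=q[(q[:,2]>.055)&(q[:,2]<.072)]; tb=q[q[:,2]>.08]
            print('\n plate',pl.mean(0).round(4),pl.min(0).round(3),pl.max(0).round(3),'tab',len(tb),tb.mean(0).round(4),tb.min(0).round(3),tb.max(0).round(3))
        elif k in('s1','s2'): print(fit(q[(q[:,2]>.02)&(q[:,2]<.1)],.023))
        elif k=='post':
            print('\n foot',fit(q[(q[:,2]<.02)]),'collar top',q[(q[:,2]>.045)&(q[:,2]<.055)].mean(0).round(4),'collar side',fit(q[(q[:,2]>.02)&(q[:,2]<.045)],.034),'pole',fit(q[(q[:,2]>.057)&(q[:,2]<.08)],.01),q[q[:,2]>.085].mean(0).round(4))
        else: print()
c=pickle.load(open('scene.pkl','rb'))['color']; cr=cv2.resize(c[135:235,270:420],None,fx=5,fy=5,interpolation=cv2.INTER_CUBIC); cv2.imwrite('pics/crop1.png',cr[...,::-1])
E
```

```text
scene guard 1701 min [0.365 0.059 0.01 ] max [0.618 0.186 0.107] 
 plate [0.5455 0.1214 0.0639] [0.368 0.059 0.055] [0.618 0.186 0.072] tab 117 [0.5275 0.1649 0.0954] [0.504 0.151 0.08 ] [0.543 0.179 0.107]
scene post 1128 min [0.396 0.266 0.01 ] max [0.621 0.407 0.095] 
 foot [0.4431 0.3555 0.0401] collar top [0.5018 0.3452 0.0493] collar side [0.5483 0.331 ] pole [0.5598 0.3266] [0.4501 0.3532 0.0905]
scene s1 704 min [ 0.298 -0.153  0.01 ] max [ 0.474 -0.06   0.117] [ 0.4437 -0.1254]
scene s2 617 min [ 0.392 -0.354  0.01 ] max [ 0.595 -0.3    0.117] [ 0.567  -0.3239]
scene tumb 558 min [0.334 0.099 0.01 ] max [0.522 0.161 0.105] 
scene blueA 709 min [ 0.283 -0.096  0.011] max [0.396 0.01  0.062] 
scene blueB 1405 min [0.466 0.218 0.01 ] max [0.761 0.401 0.087] 
scene mill 607 min [ 0.176 -0.482  0.01 ] max [ 0.393 -0.324  0.158] 
side guard 1436 min [0.486 0.06  0.01 ] max [0.614 0.188 0.108] 
 plate [0.5529 0.1226 0.0647] [0.486 0.06  0.06 ] [0.614 0.188 0.072] tab 121 [0.5219 0.1711 0.0979] [0.505 0.155 0.08 ] [0.54  0.182 0.108]
side post 1506 min [0.391 0.303 0.01 ] max [0.499 0.411 0.098] 
 foot [0.4454 0.3529 0.0463] collar top [0.4462 0.3594 0.0504] collar side [0.4452 0.3559] pole [0.4462 0.3565] [0.4461 0.3579 0.0932]
side s1 460 min [ 0.374 -0.147  0.011] max [ 0.469 -0.049  0.118] [ 0.4336 -0.0894]
side s2 506 min [ 0.51  -0.499  0.01 ] max [ 0.656 -0.296  0.119] [ 0.5673 -0.324 ]
side tumb 643 min [0.337 0.1   0.01 ] max [0.398 0.163 0.094] 
side blueA 814 min [ 0.289 -0.098  0.01 ] max [0.394 0.013 0.063] 
side blueB 1281 min [0.565 0.269 0.01 ] max [0.672 0.377 0.065] 
side mill 776 min [ 0.28 -0.56  0.01] max [ 0.449 -0.321  0.158]
```

View pics/crop1.png

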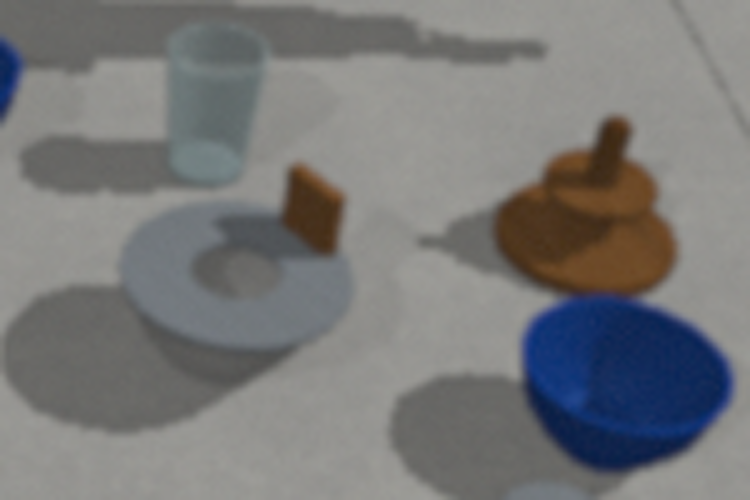

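The crop confirms the targets: the white bowl with the grey ring at crop (237,270) and its tab at (313,210), and the post at (600,190). The blue bowl at (627,380) is only a look-alike. The sizes agree: the ring measures 128 mm across, the tab sits 52 mm from its centre at 120° and its top is at 0.107 m. The guard centre is (0.550, 0.124) and the post is at (0.446, 0.356).

```bash
cat >> h.py <<'E'
def go(x,y,z,yaw=None):
    """print tool-frame shift/turn to reach world pos, jaw line at yaw deg, tool straight down"""
    o=get_obs(); R=Ro.from_quat(o['ee_rot']); d=np.array([x,y,z])-o['position']
    ty=R.as_matrix()[:,1]; cur=np.degrees(np.arctan2(ty[1],ty[0]))
    a=np.radians(cur if yaw is None else yaw)
    Rt=np.array([[-np.sin(a),np.cos(a),0],[np.cos(a),np.sin(a),0],[0,0,-1]])
    rv=(R.inv()*Ro.from_matrix(Rt)).as_rotvec()
    print('delta',R.inv().apply(d).round(4),'turn',rv.round(4),'yaw',cur.round(1),'dist',np.linalg.norm(d).round(3))
E
python3 -c "
from h import *
go(.524,.169,.2,120)"
```

```text
delta [-0.4367 -0.2894  0.042 ] turn [-1.000e-03 -4.000e-04 -8.664e-01] yaw 70.4 dist 0.526
```

Careful with the scale: shifts go in shares of 600 mm and turns go in shares of 4 rad. That gives: -0.437 m / 0.6 = -0.7283, 0.042 m / 0.6 = 0.07, -0.866 rad / 4 = -0.2165.

Request:
move_arm(
  plan=[
    {"delta_pos":[-0.0333,-0.0217,0.0033],"turn":[0,0,-0.01],"fingers":0.6},
    {"delta_pos":[-0.1,-0.0667,0.0083],"turn":[0,0,-0.03],"fingers":0.6},
    {"delta_pos":[-0.175,-0.1167,0.0167],"turn":[0,0,-0.0525],"fingers":0.6},
    {"delta_pos":[-0.25,-0.1667,0.025],"turn":[0,0,-0.075],"fingers":0.6},
    {"delta_pos":[-0.325,-0.2167,0.0333],"turn":[0,0,-0.0975],"fingers":0.6},
    {"delta_pos":[-0.4,-0.2667,0.04],"turn":[0,0,-0.12],"fingers":0.6},
    {"delta_pos":[-0.475,-0.3167,0.0467],"turn":[0,0,-0.1425],"fingers":0.6},
    {"delta_pos":[-0.55,-0.3667,0.0533],"turn":[0,0,-0.165],"fingers":0.6},
    {"delta_pos":[-0.625,-0.4167,0.06],"turn":[0,0,-0.1875],"fingers":0.6},
    {"delta_pos":[-0.6917,-0.4583,0.0667],"turn":[0,0,-0.2075],"fingers":0.6},
    {"delta_pos":[-0.7283,-0.4817,0.07],"turn":[0,0,-0.2165],"fingers":0.6},
    {"delta_pos":[-0.7283,-0.4817,0.07],"turn":[0,0,-0.2165],"fingers":0.6},
  ],
)

```text
clock: 1.65
position: [0.5253, 0.1673, 0.1998]
ee_rot: [-0.257, 0.966, -0.0, -0.0]
ft_force: [-0.9, 1.0, 1.3]
grip_width: 0.401
grasp_force: 0.0
```

```bash
python3 - <<'E'
from h import *
o=get_obs(); print(o['position'],o['joint_pos'].round(2),o['grip_width'],o['ft_force'],o['clock'])
c=snap('wrist'); cv2.imwrite('pics/w1.png',c['color'][...,::-1]); P=cloud(c)
q=P[~np.isnan(P[...,0])]
near=(abs(q[:,0]-.54)<.1)&(abs(q[:,1]-.14)<.1)
t=q[near&(q[:,2]>.085)&(q[:,2]<.108)]; print('tab',len(t),t.mean(0).round(4),t.min(0).round(3),t.max(0).round(3))
if len(t): print(cv2.minAreaRect(t[:,:2].astype(np.float32)*1000))
p=q[near&(q[:,2]>.061)&(q[:,2]<.069)]; print('plate',p.min(0).round(3),p.max(0).round(3),len(p))
go(.524,.169,.083,120)
E
```

```text
[0.52526799 0.16734604 0.19984951] [-0.58  0.2   0.22  1.73 -0.04  1.22  1.74] 0.4007145437364089 [-0.94373066  1.03442825  1.278292  ] 1.65
tab 718 [0.5208 0.1654 0.1043] [0.504 0.152 0.085] [0.541 0.181 0.108]
((522.9124755859375, 166.69125366210938), (40.120445251464844, 9.948909759521484), 33.01579666137695)
plate [0.487 0.058 0.061] [0.615 0.188 0.069] 12512
delta [4.00e-04 1.00e-04 1.17e-01] turn [ 0.0002 -0.0007 -0.0023] yaw 119.9 dist 0.117
```

View pics/w1.png

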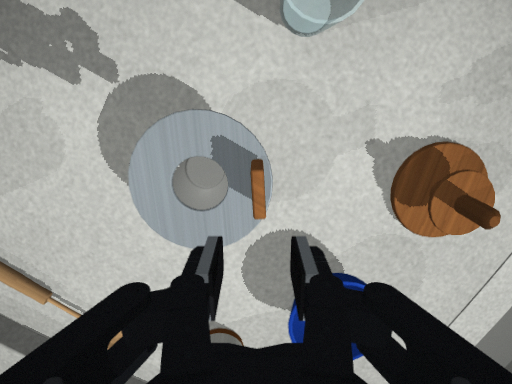

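The wrist picture shows the ring at (200,178), the tab at (258,189) and the post at (445,190). The tab measures 40.1 × 9.95 mm, centred at (0.523, 0.167) with its normal at 123°. Next I descend and grip.

Scaled: 0.117 m / 0.6 = 0.195, 0.002 m / 0.6 = 0.0033, -0.05 rad / 4 = -0.0125.

Request:
move_arm(
  plan=[
    {"delta_pos":[0.0017,-0.0017,0.05],"turn":[0,0,-0.0125],"fingers":0.6},
    {"delta_pos":[0.0033,-0.0025,0.1167],"turn":[0,0,-0.0125],"fingers":0.6},
    {"delta_pos":[0.0033,-0.0025,0.1667],"turn":[0,0,-0.0125],"fingers":0.6},
    {"delta_pos":[0.0033,-0.0025,0.1867],"turn":[0,0,-0.0125],"fingers":0.6},
    {"delta_pos":[0.0033,-0.0025,0.195],"turn":[0,0,-0.0125],"fingers":0.6},
    {"delta_pos":[0.0033,-0.0025,0.195],"turn":[0,0,-0.0125],"fingers":0.6},
    {"delta_pos":[0.0033,-0.0025,0.195],"turn":[0,0,-0.0125],"fingers":1},
    {"delta_pos":[0.0033,-0.0025,0.195],"turn":[0,0,-0.0125],"fingers":1},
    {"delta_pos":[0.0033,-0.0025,0.195],"turn":[0,0,-0.0125],"fingers":1},
    {"delta_pos":[0.0033,-0.0025,0.195],"turn":[0,0,-0.0125],"fingers":1},
    {"delta_pos":[0.0033,-0.0025,0.195],"turn":[0,0,-0.0125],"fingers":1},
  ],
  force=60,
)

```text
clock: 3.08
position: [0.5241, 0.1677, 0.0843]
ee_rot: [-0.283, 0.959, 0.0, 0.001]
ft_force: [-1.7, 0.2, 6.1]
grip_width: 0.105
grasp_force: 59.1
```

Scaled: -0.08 m / 0.6 = -0.1333, -0.07 m / 0.6 = -0.1167.

Request:
move_arm(
  plan=[
    {"delta_pos":[0,0,-0.0133],"turn":[0,0,0],"fingers":1},
    {"delta_pos":[0,0,-0.0417],"turn":[0,0,0],"fingers":1},
    {"delta_pos":[0,0,-0.0833],"turn":[0,0,0],"fingers":1},
    {"delta_pos":[0,0,-0.1167],"turn":[0,0,0],"fingers":1},
    {"delta_pos":[0,0,-0.1333],"turn":[0,0,0],"fingers":1},
    {"delta_pos":[0,0,-0.1333],"turn":[0,0,0],"fingers":1},
    {"delta_pos":[0,0,-0.1333],"turn":[0,0,0],"fingers":1},
  ],
)

```text
clock: 3.95
position: [0.5231, 0.1671, 0.1626]
ee_rot: [-0.283, 0.959, -0.0, -0.001]
ft_force: [-0.3, -0.4, -0.7]
grip_width: 0.105
grasp_force: 58.4
```

```bash
cat > g.py <<'E'
from h import *
o=get_obs(); print(o['position'].round(4),o['grip_width'].round(3),o['grasp_force'],o['ft_force'].round(2),o['clock'])
C={n:snap(n) for n in('wrist','side','scene')}
for n,c in C.items():
    P=cloud(c); q=P[~np.isnan(P[...,0])]
    tx,ty,tz=o['position']
    # guard plate: expected top ~ tcp-0.02
    m=(np.hypot(q[:,0]-tx,q[:,1]-ty)<.14)&(abs(q[:,2]-(tz-.019))<.012)
    p=q[m]; 
    if len(p)<50: print(n,'few',len(p)); continue
    A=np.c_[p[:,:2]-p[:,:2].mean(0),np.ones(len(p))]; 
    for _ in range(3):
        s=np.linalg.lstsq(A,p[:,2],rcond=None)[0]; k=abs(A@s-p[:,2])<.003; A=A[k];p=p[k]
    print(n,'guard',len(p),'ext',p.min(0).round(4),p.max(0).round(4),'ctr',((p.min(0)+p.max(0))/2).round(4),'slope',s[:2].round(3),'circ',cv2.minEnclosingCircle((p[:,:2]*1000).astype(np.float32)))
    b=q[(abs(q[:,0]-.55)<.075)&(abs(q[:,1]-.124)<.075)&(q[:,2]>.055)&(q[:,2]<.064)]
    if len(b)>20: print(n,'bowl rim',b.min(0).round(3),b.max(0).round(3))
    k=q[(np.hypot(q[:,0]-.446,q[:,1]-.356)<.05)]
    for lo,hi in((.045,.055),(.06,.085),(.085,.1)):
        z=k[(k[:,2]>lo)&(k[:,2]<hi)]
        if len(z)>8: print(n,'post',lo,len(z),z.min(0).round(4),z.max(0).round(4))
E
python3 g.py
```

```text
Traceback (most recent call last):
  File "g.py", line 2, in <module>
    o=get_obs(); print(o['position'].round(4),o['grip_width'].round(3),o['grasp_force'],o['ft_force'].round(2),o['clock'])
                                              ^^^^^^^^^^^^^^^^^^^^^
AttributeError: 'float' object has no attribute 'round'
```

```bash
sed -i "s/o\['grip_width'\].round(3)/o['grip_width']/" g.py; python3 g.py
```

```text
[0.5231 0.1671 0.1626] 0.10544365872821539 58.428277373313904 [-0.33 -0.37 -0.69] 3.95
wrist guard 25576 ext [0.4857 0.0577 0.1397] [0.6147 0.176  0.1458] ctr [0.5502 0.1169 0.1427] slope [-0.003 -0.001] circ ((550.1868286132812, 121.81874084472656), 65.0959701538086)
wrist bowl rim [0.499 0.082 0.055] [0.607 0.157 0.061]
wrist post 0.045 3089 [0.4118 0.3212 0.045 ] [0.4793 0.3878 0.055 ]
wrist post 0.06 559 [0.4359 0.3447 0.06  ] [0.4556 0.3548 0.0849]
wrist post 0.085 215 [0.4394 0.3448 0.085 ] [0.4557 0.358  0.0932]
side guard 744 ext [0.4851 0.0743 0.1398] [0.6134 0.1887 0.1458] ctr [0.5492 0.1315 0.1428] slope [-0.004 -0.   ] circ ((549.5722045898438, 124.08035278320312), 64.88276672363281)
side bowl rim [0.498 0.067 0.055] [0.604 0.173 0.063]
side post 0.045 566 [0.4131 0.3247 0.0454] [0.4803 0.391  0.0549]
side post 0.06 32 [0.4375 0.3609 0.06  ] [0.4546 0.3669 0.0848]
side post 0.085 66 [0.4366 0.348  0.0853] [0.4556 0.3666 0.0986]
scene guard 951 ext [0.4869 0.0569 0.139 ] [0.6169 0.1849 0.1452] ctr [0.5519 0.1209 0.1421] slope [-0.004 -0.002] circ ((551.621826171875, 121.42445373535156), 65.53675842285156)
scene bowl rim [0.503 0.065 0.055] [0.609 0.172 0.061]
scene post 0.045 222 [0.4135 0.3212 0.0451] [0.4816 0.3886 0.0546]
scene post 0.06 50 [0.4442 0.3447 0.06  ] [0.4594 0.3631 0.085 ]
scene post 0.085 27 [0.4417 0.3461 0.0864] [0.4566 0.3655 0.0948]
```

```bash
python3 -c "
from h import *
go(.4192,.4005,.1626,None)"
```

```text
delta [-0.0392  0.2524 -0.    ] turn [ 0.0002 -0.0012  0.    ] yaw 122.8 dist 0.255
```

Scaled: 0.252 m / 0.6 = 0.42, 0.242 m / 0.6 = 0.4033.

Request:
move_arm(
  plan=[
    {"delta_pos":[-0.0033,0.02,0],"turn":[0,0,0],"fingers":1},
    {"delta_pos":[-0.01,0.0667,0],"turn":[0,0,0],"fingers":1},
    {"delta_pos":[-0.0217,0.1417,0],"turn":[0,0,0],"fingers":1},
    {"delta_pos":[-0.0333,0.2167,0],"turn":[0,0,0],"fingers":1},
    {"delta_pos":[-0.045,0.2917,0],"turn":[0,0,0],"fingers":1},
    {"delta_pos":[-0.055,0.3583,0],"turn":[0,0,0],"fingers":1},
    {"delta_pos":[-0.0617,0.4033,0],"turn":[0,0,0],"fingers":1},
    {"delta_pos":[-0.065,0.42,0],"turn":[0,0,0],"fingers":1},
    {"delta_pos":[-0.065,0.42,0],"turn":[0,0,0],"fingers":1},
    {"delta_pos":[-0.065,0.42,0],"turn":[0,0,0],"fingers":1},
  ],
)

```text
clock: 5.35
position: [0.4205, 0.3988, 0.1633]
ee_rot: [-0.282, 0.959, -0.0, 0.0]
ft_force: [0.9, -0.8, -0.6]
grip_width: 0.105
grasp_force: 58.5
```

```bash
python3 g.py; python3 - <<'E'
from h import *
c=snap('side'); cv2.imwrite('pics/s2.png',cv2.resize(c['color'][240:384,180:380],None,fx=4,fy=4)[...,::-1])
E
```

```text
[0.4205 0.3988 0.1633] 0.10472864019470776 58.49982798099518 [ 0.85 -0.78 -0.64] 5.35
wrist guard 25589 ext [0.383  0.2891 0.1404] [0.5128 0.4076 0.1464] ctr [0.4479 0.3483 0.1434] slope [-0.002 -0.001] circ ((447.8577575683594, 353.5339050292969), 65.22296142578125)
wrist post 0.045 402 [0.4632 0.3318 0.0476] [0.4797 0.3767 0.0513]
wrist post 0.085 258 [0.4433 0.3463 0.0879] [0.4555 0.3651 0.0961]
side guard 1068 ext [0.418  0.2952 0.1413] [0.5113 0.4197 0.1472] ctr [0.4647 0.3574 0.1442] slope [-0.002 -0.002] circ ((449.507080078125, 355.58880615234375), 64.86363983154297)
side bowl rim [0.508 0.066 0.055] [0.606 0.173 0.063]
side post 0.045 33 [0.4558 0.3289 0.0482] [0.4706 0.3466 0.0533]
scene guard 763 ext [0.3825 0.2891 0.1396] [0.5151 0.4166 0.146 ] ctr [0.4488 0.3528 0.1428] slope [-0.004  0.002] circ ((448.37249755859375, 351.456298828125), 66.9210205078125)
scene bowl rim [0.5   0.065 0.055] [0.608 0.172 0.062]
scene post 0.045 216 [0.4146 0.3224 0.0452] [0.4831 0.3881 0.0542]
scene post 0.06 50 [0.4432 0.3449 0.0607] [0.4584 0.365  0.0849]
scene post 0.085 28 [0.442  0.3461 0.0859] [0.4563 0.3652 0.0962]
```

View pics/s2.png

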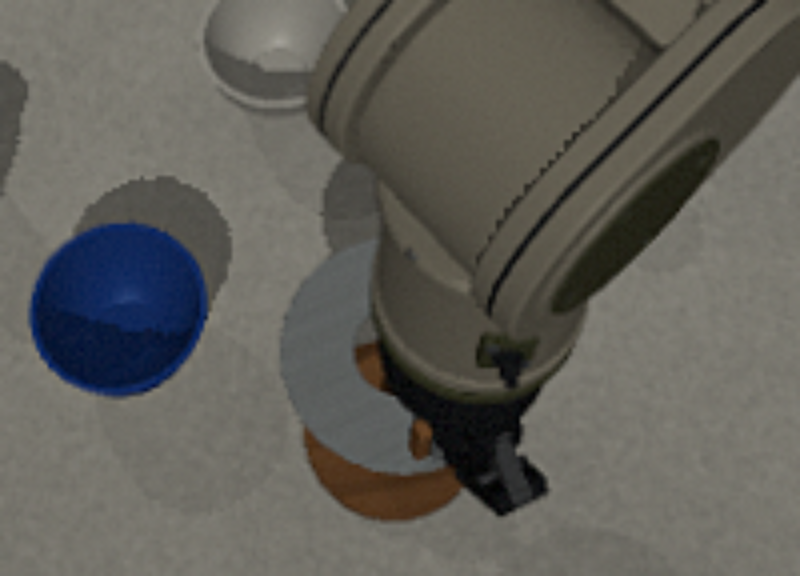

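In the side crop the guard hovers over the foot disc at (390,440), with the post showing in the hole at (368,362). It is centred within about 2 mm, so I lower and release.

Scaled: 0.087 m / 0.6 = 0.145, 0.083 m / 0.6 = 0.1383.

Request:
move_arm(
  plan=[
    {"delta_pos":[0,0,0.0167],"turn":[0,0,0],"fingers":1},
    {"delta_pos":[0,0,0.05],"turn":[0,0,0],"fingers":1},
    {"delta_pos":[0,0,0.0917],"turn":[0,0,0],"fingers":1},
    {"delta_pos":[0,0,0.125],"turn":[0,0,0],"fingers":1},
    {"delta_pos":[0,0,0.1383],"turn":[0,0,0],"fingers":1},
    {"delta_pos":[0,0,0.145],"turn":[0,0,0],"fingers":1},
    {"delta_pos":[0,0,0.145],"turn":[0,0,0],"fingers":1},
    {"delta_pos":[0,0,0.145],"turn":[0,0,0],"fingers":1},
  ],
)

```text
clock: 6.55
position: [0.4199, 0.4005, 0.077]
ee_rot: [-0.283, 0.959, 0.0, 0.001]
ft_force: [-0.9, -0.1, -1.3]
grip_width: 0.107
grasp_force: 58.5
```

Scaled: -0.145 m / 0.6 = -0.2417, 0.001 m / 0.6 = 0.0017.

Request:
move_arm(
  plan=[
    {"delta_pos":[0,0,0.0017],"turn":[0,0,0],"fingers":1},
    {"delta_pos":[0,0,0.0025],"turn":[0,0,0],"fingers":1},
    {"delta_pos":[0,0,0.0025],"turn":[0,0,0],"fingers":0.8},
    {"delta_pos":[0,0,0.0017],"turn":[0,0,0],"fingers":0.65},
    {"delta_pos":[0,0,0],"turn":[0,0,0],"fingers":0.65},
    {"delta_pos":[0,0,0],"turn":[0,0,0],"fingers":0.65},
    {"delta_pos":[0,0,-0.0167],"turn":[0,0,0],"fingers":0.65},
    {"delta_pos":[0,0,-0.0667],"turn":[0,0,0],"fingers":0.65},
    {"delta_pos":[0,0,-0.15],"turn":[0,0,0],"fingers":0.65},
    {"delta_pos":[0,0,-0.2167],"turn":[0,0,0],"fingers":0.65},
    {"delta_pos":[0,0,-0.2417],"turn":[0,0,0],"fingers":0.5},
    {"delta_pos":[0,0,-0.2417],"turn":[0,0,0],"fingers":0.3},
  ],
)

```text
clock: 8.05
position: [0.4198, 0.4005, 0.2222]
ee_rot: [-0.283, 0.959, 0.001, 0.001]
ft_force: [-0.2, 0.3, -0.6]
grip_width: 0.693
grasp_force: 0.0
```

```bash
python3 - <<'E'
from h import *
o=get_obs(); print(o['position'].round(4),o['ft_force'].round(2),o['joint_pos'].round(2),o['clock'])
for n in('wrist','side','scene'):
    P=cloud(snap(n)); q=P[~np.isnan(P[...,0])]
    p=q[(np.hypot(q[:,0]-.446,q[:,1]-.356)<.09)&(abs(q[:,2]-.055)<.008)]
    A=np.c_[p[:,:2]-p[:,:2].mean(0),np.ones(len(p))]; s=np.linalg.lstsq(A,p[:,2],rcond=None)[0]
    print(n,len(p),'ctr',((p.min(0)+p.max(0))/2).round(4),'slope/z',s.round(4),cv2.minEnclosingCircle((p[:,:2]*1000).astype(np.float32)))
    if n=='wrist': continue
    for nm,x,y in(('sA',.435,-.1),('sB',.567,-.324)):
        p=q[(np.hypot(q[:,0]-x,q[:,1]-y)<.06)&(q[:,2]>.03)]
        d=p[p[:,2]>.112]; b=p[(p[:,2]>.04)&(p[:,2]<.1)]
        print(n,nm,'dome',d.mean(0).round(4),len(d),'body ext',b.min(0).round(4),b.max(0).round(4),len(b))
    for nm,x,y in(('mill',.39,-.36),('blueA',.34,-.045)):
        p=q[(np.hypot(q[:,0]-x,q[:,1]-y)<.09)&(q[:,2]>.03)&(q[:,1]>-.42)]; print(nm,p.min(0).round(3),p.max(0).round(3))
E
```

```text
[0.4198 0.4005 0.2222] [-0.25  0.26 -0.62] [-0.89  0.24  0.06  1.62 -0.01  1.28  1.31] 8.05
wrist 11937 ctr [0.4468 0.3551 0.0552] slope/z [-0.0001  0.      0.054 ] ((446.68145751953125, 355.1352233886719), 65.14108276367188)
side 1549 ctr [0.4527 0.3568 0.055 ] slope/z [0.0188 0.0132 0.0545] ((445.9293518066406, 355.56982421875), 65.69818878173828)
side sA dome [ 0.4462 -0.1253  0.1146] 69 body ext [ 0.4225 -0.1326  0.0426] [ 0.4695 -0.1024  0.0998] 113
side sB dome [ 0.5653 -0.3197  0.1144] 49 body ext [ 0.5432 -0.326   0.0403] [ 0.5899 -0.2963  0.0999] 164
mill [ 0.344 -0.36   0.031] [ 0.391 -0.321  0.161]Traceback (most recent call last):
  File "<stdin>", line 14, in <module>
    return umr_minimum(a, axis, None, out, keepdims, initial, where)
ValueError: zero-size array to reduction operation minimum which has no identity
```

```bash
python3 -c "
from h import *
go(.445,-.1255,.222,60);go(.48,.14,.222,90)"
```

```text
delta [ 0.2632 -0.4553 -0.0013] turn [-0.0014 -0.0014  1.0969] yaw 122.8 dist 0.526
delta [ 0.0898 -0.2512 -0.0017] turn [-0.001  -0.0017  0.5733] yaw 122.8 dist 0.267
```

Scaled: -0.455 m / 0.6 = -0.7583, -0.15 m / 0.6 = -0.25, 1.097 rad / 4 = 0.2743.

Request:
move_arm(
  plan=[
    {"delta_pos":[0.0083,-0.03,0],"turn":[0,0,0.01],"fingers":0.15},
    {"delta_pos":[0.03,-0.0917,0],"turn":[0,0,0.03],"fingers":0.15},
    {"delta_pos":[0.0583,-0.1667,0],"turn":[0,0,0.055],"fingers":0.15},
    {"delta_pos":[0.0867,-0.25,0],"turn":[0,0,0.0825],"fingers":0.15},
    {"delta_pos":[0.1167,-0.3333,0],"turn":[0,0,0.1125],"fingers":0.15},
    {"delta_pos":[0.15,-0.4167,0],"turn":[0,0,0.1425],"fingers":0.15},
    {"delta_pos":[0.2,-0.4883,0],"turn":[0,0,0.17],"fingers":0.15},
    {"delta_pos":[0.2583,-0.5583,0],"turn":[0,0,0.2],"fingers":0.15},
    {"delta_pos":[0.3167,-0.625,0],"turn":[0,0,0.225],"fingers":0.15},
    {"delta_pos":[0.375,-0.6867,0],"turn":[0,0,0.25],"fingers":0.15},
    {"delta_pos":[0.4167,-0.7333,0],"turn":[0,0,0.265],"fingers":0.15},
    {"delta_pos":[0.4383,-0.7583,0],"turn":[0,0,0.2743],"fingers":0.15},
  ],
)

```text
clock: 9.65
position: [0.444, -0.1273, 0.2206]
ee_rot: [0.262, 0.965, 0.0, -0.001]
ft_force: [-0.4, -0.5, -0.5]
grip_width: 0.852
grasp_force: 0.0
```

```bash
cat > w.py <<'E'
from h import *
import sys
F=[];T=[]
for i in range(8):
    c=camera('scene'); o=get_obs(); F.append(o['ft_force']); T.append(o['tau'])
print('clock',o['clock'],'pos',o['position'].round(4),'F',np.mean(F[2:],0).round(3),'sd',np.std(F[2:],0).round(2),'tau',np.mean(T[2:],0).round(3))
E
python3 w.py; python3 - <<'E'
from h import *
P=cloud(snap('wrist')); q=P[~np.isnan(P[...,0])]
p=q[(np.hypot(q[:,0]-.445,q[:,1]+.1255)<.06)&(q[:,2]>.1)&(q[:,2]<.125)]
print(p.mean(0),p.min(0),p.max(0),len(p))
if len(p): print(cv2.minEnclosingCircle((p[:,:2]*1000).astype(np.float32)))
go(.445,-.1255,.066,60)
E
```

```text
clock 10.05 pos [ 0.4457 -0.1235  0.2211] F [-0.045  0.499  0.022] sd [0.32 0.51 0.16] tau [ 8.8300e-01 -2.8598e+01 -1.9900e-01 -3.8122e+01  1.1400e-01  1.1000e-02
  8.0000e-03]
[ 0.44505013 -0.12716596  0.11131272] [ 0.42486772 -0.15181782  0.10006217] [ 0.47001177 -0.10607518  0.11773817] 2259
((447.7757263183594, -129.1040802001953), 23.167396545410156)
delta [-0.0003 -0.0018  0.1552] turn [-0.0001 -0.0002  0.0018] yaw 60.1 dist 0.155
```

Request:
move_arm(
  plan=[
    {"delta_pos":[-0.0017,-0.0017,0.025],"turn":[0,0,0],"fingers":0.15},
    {"delta_pos":[-0.0033,-0.0033,0.075],"turn":[0,0,0],"fingers":0.15},
    {"delta_pos":[-0.0033,-0.0033,0.1417],"turn":[0,0,0],"fingers":0.15},
    {"delta_pos":[-0.0033,-0.0033,0.2],"turn":[0,0,0],"fingers":0.15},
    {"delta_pos":[-0.0033,-0.0033,0.2417],"turn":[0,0,0],"fingers":0.15},
    {"delta_pos":[-0.0033,-0.0033,0.2567],"turn":[0,0,0],"fingers":0.15},
    {"delta_pos":[-0.0033,-0.0033,0.2583],"turn":[0,0,0],"fingers":0.15},
    {"delta_pos":[-0.0033,-0.0033,0.2583],"turn":[0,0,0],"fingers":0.3},
    {"delta_pos":[-0.0033,-0.0033,0.2583],"turn":[0,0,0],"fingers":0.45},
    {"delta_pos":[-0.0033,-0.0033,0.2583],"turn":[0,0,0],"fingers":0.7},
    {"delta_pos":[-0.0033,-0.0033,0.2583],"turn":[0,0,0],"fingers":0.7},
    {"delta_pos":[-0.0033,-0.0033,0.2583],"turn":[0,0,0],"fingers":0.7},
  ],
  force=40,
)

```text
clock: 11.6
position: [0.4467, -0.1278, 0.0672]
ee_rot: [0.259, 0.966, 0.0, 0.001]
ft_force: [-2.0, -1.9, 6.1]
grip_width: 0.532
grasp_force: 40.3
```

Scaled: -0.155 m / 0.6 = -0.2583, -0.147 m / 0.6 = -0.245.

Request:
move_arm(
  plan=[
    {"delta_pos":[0,0,-0.0083],"turn":[0,0,0],"fingers":0.7},
    {"delta_pos":[0,0,-0.0333],"turn":[0,0,0],"fingers":0.7},
    {"delta_pos":[0,0,-0.0833],"turn":[0,0,0],"fingers":0.7},
    {"delta_pos":[0,0,-0.15],"turn":[0,0,0],"fingers":0.7},
    {"delta_pos":[0,0,-0.2083],"turn":[0,0,0],"fingers":0.7},
    {"delta_pos":[0,0,-0.245],"turn":[0,0,0],"fingers":0.7},
    {"delta_pos":[0,0,-0.2583],"turn":[0,0,0],"fingers":0.7},
    {"delta_pos":[0,0,-0.2583],"turn":[0,0,0],"fingers":0.7},
    {"delta_pos":[0,0,-0.2583],"turn":[0,0,0],"fingers":0.7},
  ],
)

```text
clock: 12.72
position: [0.4456, -0.1274, 0.2204]
ee_rot: [0.259, 0.966, -0.0, -0.001]
ft_force: [0.7, 0.2, -1.6]
grip_width: 0.528
grasp_force: 41.3
```

```bash
python3 w.py; python3 w.py
```

```text
clock 13.125 pos [ 0.4461 -0.1275  0.2211] F [-0.075  0.204 -2.151] sd [0.42 0.37 0.21] tau [-3.0000e-03 -2.8701e+01 -9.3300e-01 -3.8839e+01  1.8000e-02  4.0000e-03
  0.0000e+00]
clock 13.525 pos [ 0.4462 -0.1275  0.2213] F [-0.159 -0.066 -1.918] sd [0.55 0.33 0.33] tau [ 0.0000e+00 -2.8669e+01 -9.4800e-01 -3.8893e+01  1.7000e-02  1.0000e-03
  0.0000e+00]
```

Shaker A weighs about 2.05 N, which makes it the lighter one. I set it down in place.

Scaled: 0.1545 m / 0.6 = 0.2575, 0.153 m / 0.6 = 0.255.

Request:
move_arm(
  plan=[
    {"delta_pos":[0,0,0.025],"turn":[0,0,0],"fingers":0.7},
    {"delta_pos":[0,0,0.075],"turn":[0,0,0],"fingers":0.7},
    {"delta_pos":[0,0,0.1417],"turn":[0,0,0],"fingers":0.7},
    {"delta_pos":[0,0,0.2],"turn":[0,0,0],"fingers":0.7},
    {"delta_pos":[0,0,0.2383],"turn":[0,0,0],"fingers":0.7},
    {"delta_pos":[0,0,0.25],"turn":[0,0,0],"fingers":0.7},
    {"delta_pos":[0,0,0.255],"turn":[0,0,0],"fingers":0.7},
    {"delta_pos":[0,0,0.2575],"turn":[0,0,0],"fingers":0.7},
    {"delta_pos":[0,0,0.2575],"turn":[0,0,0],"fingers":0.7},
    {"delta_pos":[0,0,0.2575],"turn":[0,0,0],"fingers":0.7},
  ],
)

```text
clock: 14.78
position: [0.4465, -0.1274, 0.0672]
ee_rot: [0.259, 0.966, 0.0, 0.0]
ft_force: [-0.6, 0.4, -0.2]
grip_width: 0.526
grasp_force: 41.4
```

Scaled: -0.155 m / 0.6 = -0.2583, -0.14 m / 0.6 = -0.2333.

Request:
move_arm(
  plan=[
    {"delta_pos":[0,0,0.0008],"turn":[0,0,0],"fingers":0.7},
    {"delta_pos":[0,0,0.0008],"turn":[0,0,0],"fingers":0.4},
    {"delta_pos":[0,0,0.0008],"turn":[0,0,0],"fingers":0.3},
    {"delta_pos":[0,0,0],"turn":[0,0,0],"fingers":0.15},
    {"delta_pos":[0,0,0],"turn":[0,0,0],"fingers":0.15},
    {"delta_pos":[0,0,-0.0167],"turn":[0,0,0],"fingers":0.15},
    {"delta_pos":[0,0,-0.0583],"turn":[0,0,0],"fingers":0.15},
    {"delta_pos":[0,0,-0.1167],"turn":[0,0,0],"fingers":0.15},
    {"delta_pos":[0,0,-0.1833],"turn":[0,0,0],"fingers":0.15},
    {"delta_pos":[0,0,-0.2333],"turn":[0,0,0],"fingers":0.15},
    {"delta_pos":[0,0,-0.2583],"turn":[0,0,0],"fingers":0.15},
    {"delta_pos":[0,0,-0.2583],"turn":[0,0,0],"fingers":0.15},
  ],
)

```text
clock: 16.27
position: [0.4465, -0.1275, 0.2223]
ee_rot: [0.259, 0.966, 0.0, 0.001]
ft_force: [-0.7, -0.2, -0.7]
grip_width: 0.85
grasp_force: 0.0
```

```bash
python3 w.py; python3 - <<'E'
from h import *
P=cloud(snap('wrist')); q=P[~np.isnan(P[...,0])]
p=q[(np.hypot(q[:,0]-.445,q[:,1]+.1255)<.06)&(q[:,2]>.1)&(q[:,2]<.125)]
print(p.min(0),p.max(0),len(p))
go(.567,-.3225,.222,60)
E
```

```text
clock 16.675 pos [ 0.4459 -0.1275  0.2212] F [-0.085  0.124  0.295] sd [0.39 0.38 0.28] tau [ 7.0000e-03 -2.7991e+01 -9.4400e-01 -3.8243e+01  1.7000e-02  2.0000e-03
  1.0000e-03]
[ 0.42478441 -0.15091648  0.10003784] [ 0.47033063 -0.10586811  0.11744047] 2284
delta [-0.2023 -0.1083 -0.0007] turn [-0.0004 -0.0006 -0.0002] yaw 60.0 dist 0.23
```

Scaled: -0.202 m / 0.6 = -0.3367, -0.16 m / 0.6 = -0.2667.

Request:
move_arm(
  plan=[
    {"delta_pos":[-0.02,-0.01,0],"turn":[0,0,0],"fingers":0.15},
    {"delta_pos":[-0.0667,-0.0367,0],"turn":[0,0,0],"fingers":0.15},
    {"delta_pos":[-0.1333,-0.0717,0],"turn":[0,0,0],"fingers":0.15},
    {"delta_pos":[-0.2,-0.1083,0],"turn":[0,0,0],"fingers":0.15},
    {"delta_pos":[-0.2667,-0.1433,0],"turn":[0,0,0],"fingers":0.15},
    {"delta_pos":[-0.3167,-0.17,0],"turn":[0,0,0],"fingers":0.15},
    {"delta_pos":[-0.3367,-0.18,0],"turn":[0,0,0],"fingers":0.15},
    {"delta_pos":[-0.3367,-0.18,0],"turn":[0,0,0],"fingers":0.15},
  ],
)

```text
clock: 17.73
position: [0.5669, -0.3227, 0.2213]
ee_rot: [0.259, 0.966, -0.0, -0.0]
ft_force: [-0.7, 0.9, -0.5]
grip_width: 0.846
grasp_force: 0.0
```

```bash
python3 w.py; python3 - <<'E'
from h import *
P=cloud(snap('wrist')); q=P[~np.isnan(P[...,0])]
p=q[(np.hypot(q[:,0]-.567,q[:,1]+.3225)<.06)&(q[:,2]>.1)&(q[:,2]<.125)]
print(p.mean(0),p.min(0),p.max(0),len(p))
print(cv2.minEnclosingCircle((p[:,:2]*1000).astype(np.float32)))
go(.567,-.3235,.066,60)
E
```

```text
clock 18.125 pos [ 0.5671 -0.3214  0.2221] F [ 0.116 -0.089  0.02 ] sd [0.53 0.33 0.25] tau [ 2.0800e-01 -5.9590e+01  1.2560e+01 -3.7293e+01  2.6000e-02 -6.0000e-03
 -3.0000e-03]
[ 0.56543957 -0.32175363  0.11134794] [ 0.5450771  -0.34568901  0.1000605 ] [ 0.59040361 -0.30051046  0.11822013] 2275
((567.9915161132812, -323.3461608886719), 22.93364143371582)
delta [-0.0009 -0.0018  0.156 ] turn [0.0005 0.0002 0.0003] yaw 60.0 dist 0.156
```

Request:
move_arm(
  plan=[
    {"delta_pos":[-0.0017,-0.0017,0.025],"turn":[0,0,0],"fingers":0.15},
    {"delta_pos":[-0.0017,-0.0017,0.075],"turn":[0,0,0],"fingers":0.15},
    {"delta_pos":[-0.0017,-0.0017,0.1417],"turn":[0,0,0],"fingers":0.15},
    {"delta_pos":[-0.0017,-0.0017,0.2],"turn":[0,0,0],"fingers":0.15},
    {"delta_pos":[-0.0017,-0.0017,0.2417],"turn":[0,0,0],"fingers":0.15},
    {"delta_pos":[-0.0017,-0.0017,0.2583],"turn":[0,0,0],"fingers":0.15},
    {"delta_pos":[-0.0017,-0.0017,0.2583],"turn":[0,0,0],"fingers":0.15},
    {"delta_pos":[-0.0017,-0.0017,0.2583],"turn":[0,0,0],"fingers":0.3},
    {"delta_pos":[-0.0017,-0.0017,0.2583],"turn":[0,0,0],"fingers":0.45},
    {"delta_pos":[-0.0017,-0.0017,0.2583],"turn":[0,0,0],"fingers":0.7},
    {"delta_pos":[-0.0017,-0.0017,0.2583],"turn":[0,0,0],"fingers":0.7},
    {"delta_pos":[-0.0017,-0.0017,0.2583],"turn":[0,0,0],"fingers":0.7},
  ],
  force=50,
)

```text
clock: 19.68
position: [0.5679, -0.3238, 0.0679]
ee_rot: [0.259, 0.966, -0.0, 0.001]
ft_force: [-0.3, 0.2, 6.9]
grip_width: 0.52
grasp_force: 51.5
```

Scaled: -0.155 m / 0.6 = -0.2583, -0.147 m / 0.6 = -0.245.

Request:
move_arm(
  plan=[
    {"delta_pos":[0,0,-0.0083],"turn":[0,0,0],"fingers":0.7},
    {"delta_pos":[0,0,-0.0333],"turn":[0,0,0],"fingers":0.7},
    {"delta_pos":[0,0,-0.0833],"turn":[0,0,0],"fingers":0.7},
    {"delta_pos":[0,0,-0.15],"turn":[0,0,0],"fingers":0.7},
    {"delta_pos":[0,0,-0.2083],"turn":[0,0,0],"fingers":0.7},
    {"delta_pos":[0,0,-0.245],"turn":[0,0,0],"fingers":0.7},
    {"delta_pos":[0,0,-0.2583],"turn":[0,0,0],"fingers":0.7},
    {"delta_pos":[0,0,-0.2583],"turn":[0,0,0],"fingers":0.7},
    {"delta_pos":[0,0,-0.2583],"turn":[0,0,0],"fingers":0.7},
  ],
)

```text
clock: 20.8
position: [0.567, -0.323, 0.2205]
ee_rot: [0.259, 0.966, 0.0, -0.001]
ft_force: [0.2, -0.5, -4.3]
grip_width: 0.519
grasp_force: 52.0
```

```bash
python3 w.py; python3 - <<'E'
from h import *
for n in('side','scene'):
    P=cloud(snap(n)); q=P[~np.isnan(P[...,0])]
    b=q[(abs(q[:,0]-.55)<.075)&(abs(q[:,1]-.12)<.075)&(q[:,2]>.055)&(q[:,2]<.064)]
    print(n,cv2.minEnclosingCircle((b[:,:2]*1000).astype(np.float32)),b.min(0),b.max(0))
    m=q[(q[:,0]>.3)&(q[:,1]>-.3)&(q[:,1]<.1)&(q[:,0]<.75)&(q[:,2]>.06)&(q[:,2]<.09)]; m=m[(m[:,0]>.55)]
    print('mug',m.min(0),m.max(0))
go(.553,.12,.222,None)
E
```

```text
clock 21.2 pos [ 0.5674 -0.3234  0.2216] F [-0.063 -0.139 -3.811] sd [0.42 0.25 0.21] tau [-1.5000e-02 -6.2365e+01  1.3241e+01 -3.9095e+01  1.9000e-02  1.2000e-02
  0.0000e+00]
side ((552.7440795898438, 120.30730438232422), 55.28622055053711) [0.49837831 0.06664034 0.05501882] [0.6052253  0.17383558 0.06301764]
mug [ 0.55645275 -0.16365482  0.06012409] [0.73762877 0.09797592 0.0877911 ]
scene ((553.8795166015625, 118.74260711669922), 56.62864303588867) [0.49926732 0.06475196 0.05500979] [0.61003049 0.17167346 0.06246577]
mug [ 0.5584416  -0.16493255  0.06001132] [0.7425104  0.09625875 0.08695295]
delta [ 2.343e-01  3.768e-01 -3.000e-04] turn [ 0.0001 -0.0001  0.    ] yaw 60.0 dist 0.444
```

Shaker B weighs about 3.8 N, so it is the heavier. The bowl centre is (0.553, 0.120), and the shaker's foot at 0.154 m clears the 85 mm mug.

Scaled: 0.377 m / 0.6 = 0.6283, 0.055 m / 0.6 = 0.0917.

Request:
move_arm(
  plan=[
    {"delta_pos":[0.0167,0.0267,0],"turn":[0,0,0],"fingers":0.7},
    {"delta_pos":[0.05,0.08,0],"turn":[0,0,0],"fingers":0.7},
    {"delta_pos":[0.0917,0.1467,0],"turn":[0,0,0],"fingers":0.7},
    {"delta_pos":[0.1333,0.215,0],"turn":[0,0,0],"fingers":0.7},
    {"delta_pos":[0.175,0.2817,0],"turn":[0,0,0],"fingers":0.7},
    {"delta_pos":[0.2167,0.3483,0],"turn":[0,0,0],"fingers":0.7},
    {"delta_pos":[0.2583,0.415,0],"turn":[0,0,0],"fingers":0.7},
    {"delta_pos":[0.3,0.4833,0],"turn":[0,0,0],"fingers":0.7},
    {"delta_pos":[0.34,0.5467,0],"turn":[0,0,0],"fingers":0.7},
    {"delta_pos":[0.3717,0.5983,0],"turn":[0,0,0],"fingers":0.7},
    {"delta_pos":[0.39,0.6283,0],"turn":[0,0,0],"fingers":0.7},
    {"delta_pos":[0.39,0.6283,0],"turn":[0,0,0],"fingers":0.7},
  ],
)

```text
clock: 22.8
position: [0.553, 0.1218, 0.2217]
ee_rot: [0.258, 0.966, 0.0, -0.0]
ft_force: [1.0, -0.9, -3.6]
grip_width: 0.518
grasp_force: 52.2
```

Request:
move_arm(
  plan=[
    {"delta_pos":[0,0,0.01],"turn":[0,0,0],"fingers":0.7},
    {"delta_pos":[0,0,0.03],"turn":[0,0,0],"fingers":0.7},
    {"delta_pos":[0,0,0.055],"turn":[0,0,0],"fingers":0.7},
    {"delta_pos":[0,0,0.075],"turn":[0,0,0],"fingers":0.7},
    {"delta_pos":[0,0,0.0833],"turn":[0,0,0],"fingers":0.7},
    {"delta_pos":[0,0,0.0833],"turn":[0,0,0],"fingers":0.7},
    {"delta_pos":[0,0,0.0833],"turn":[0,0,0],"fingers":0.7},
    {"delta_pos":[0,0,0.0833],"turn":[0,0,0],"fingers":0.7},
    {"delta_pos":[0,0,0.0833],"turn":[0,0,0],"fingers":0.7},
    {"delta_pos":[0,0,0.0833],"turn":[0,0,0],"fingers":0.7},
  ],
)

```text
clock: 24.05
position: [0.5534, 0.1202, 0.1719]
ee_rot: [0.259, 0.966, 0.0, 0.0]
ft_force: [-0.0, -0.2, -4.3]
grip_width: 0.52
grasp_force: 52.2
```

```bash
python3 w.py; python3 - <<'E'
from h import *
o=get_obs(); print(o['joint_velocities'].round(3),o['grasp_force'],o['grip_width'])
c=snap('scene'); cv2.imwrite('pics/s9.png',cv2.resize(c['color'][60:300,100:450],None,fx=2.2,fy=2.2)[...,::-1])
E
```

```text
clock 24.45 pos [0.5534 0.1201 0.1718] F [ 0.023  0.178 -4.207] sd [0.66 0.37 0.5 ] tau [-2.0000e-03 -5.1020e+01  6.1910e+00 -3.8488e+01  1.6000e-02  6.0000e-03
 -0.0000e+00]
[ 0.002  0.002 -0.    -0.     0.001  0.     0.   ] 52.225080911184776 0.520050258288626
```

View pics/s9.png

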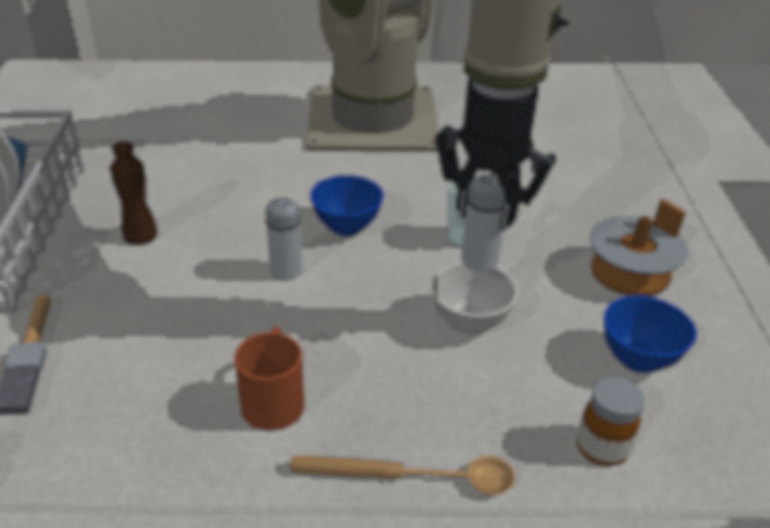

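The heavy shaker is upright over the bowl: body at (482,235), bowl at (476,292). The guard lies level on the collar at (638,245), the lighter shaker stands at (284,240), and nothing else has moved.

```bash
python3 -c "
from workcell import hand_in
print(hand_in())"
```

```text
the job is handed in; nothing more can be done
None
```

I handed the job in at about 24.5 s with everything in place, though the judge returned no verdict: the guard lies level on the post's collar, the lighter shaker (about 2.1 N) stands on the counter, and the heavier (about 3.8 N) is held still and upright over the bowl, its foot about 45 mm above the rim.

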